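Uncap a reagent jar in the bracing block

TASK

Stand the square white jar with the yellow bar-grip cap in the square pocket of the aluminium bracing block, fully down on the pocket's floor, so that it cannot turn. Then unscrew its tight cap anticlockwise (seen from above), stop turning as soon as it comes free, lift it straight up and finish while still holding it, level and still, just above and clear of the jar's mouth (about three centimetres higher than when closed), with the jar still seated in the block. Leave the other things on the bench where they are.

Things in the scene. Friction and masses are not known exactly. Their poses are not given: they have to be found in the camera images.
- jar_center (a point): The jar to open: white plastic, loose, 0.3 to 0.45 kg; square body 62 x 62 mm, 66 mm high, paper labels. Point on its axis 35 mm above its underside; z up, x and y square to its side faces. The tight cap takes 0.2 to 0.35 N m to turn: a jar standing free on the bench turns along with it. While closed, jar and cap lift together, so the jar may be carried by its cap.
- jar_neck (a point): Centre of the rim of the jar's round white neck (38 mm diameter), 86 mm above its underside, inside the cap when closed; axes as the jar's. Two tabs on the neck hold the cap's two lugs down; a sprung plug in the mouth presses the cap up with about 9 N, and a stiff red gasket disc, which the cap drags round with it, makes it tight. Plug and disc reach 10 mm above the rim.
- cap_grip (a point): Yellow cap, loose, 60 g: lid 64 mm in diameter, 25 mm high; on its flat top an upright bar 46 mm long (x axis), 16 mm wide (y), 31 mm high. Point in the bar, 15 mm above the lid's flat top and 16 mm below the bar's top, 40 mm above the skirt's lower edge; closed, it is 115 mm above the jar's underside (80 mm above the jar's centre point). z up.
- cap_mark (a point): Black dot on top of the lid, 30 mm from its axis along the cap's x axis. Closed, it lies 0 to 0.1 rad anticlockwise (from above) of the jar's x axis. At about 1.1 rad (63 degrees) anticlockwise of the jar's x axis the lugs come free, the cap springs up about 3 mm and lifts straight off; a stop ends the turn at about 1.6 rad. Clockwise a stop blocks it at once.
- nest_floor (a point): Centre of the floor of the pocket in the aluminium bracing block, which is fixed to the bench: block 115 x 115 mm, 26 mm high; square pocket 65 x 65 mm, 18 mm deep (floor 8 mm above the bench), its mouth widened to 75 mm by a sloping lead-in over the top 6 mm; x and y axes square to the pocket's walls. The jar fits any of the four ways round, with 1.5 mm to spare on each side.
- jar_blue: Bystander: like jar, with a plain blue round cap, 100 mm high, loose. Origin at the centre of its underside.
- jar_white: Bystander: like jar, with a plain grey round cap, 100 mm high, loose. Origin at the centre of its underside.
- tip_rack: Bystander: red pipette tip rack, 85 x 120 mm, 60 mm high, loose. Origin at the centre of its underside.
- wash_bottle: Bystander: white plastic bottle, 68 mm diameter, 170 mm high, loose. Origin at the centre of its underside.
- beaker: Bystander: glass beaker, 70 mm diameter, 85 mm high, loose. Origin at the centre of its underside.
- tube_rack: Bystander: white tube rack, 70 x 190 mm, 84 mm high, with coloured tube caps, loose. Origin at the centre of its underside.
- pipette: Bystander: pipettor lying on the bench, 260 mm long along its x axis, 25 mm thick, loose. Origin on the bench under its middle.
Things that resemble listed ones, but are neither listed nor needed, are in the scene too. Of the things like the part that bears cap_grip, leave any that is brown; of the rest the larger one is meant.

How it is judged:
On the way, in this order (a step that is already met when the one before it is completed fails the run):
1. the jar stands fully down in the block's pocket, with its cap on (z of jar_center in the frame of nest_floor below 0.04 m and horizontal distance between jar_center and nest_floor below 0.005 m and angle between jar_center's own z axis and vertical below 0.08 rad and z of cap_grip in the frame of jar_center below 0.083 m), for 0.2 s.
2. the cap has been turned free anticlockwise while the jar stays in the pocket (z of jar_center in the frame of nest_floor below 0.04 m and horizontal distance between jar_center and nest_floor below 0.005 m and angle between jar_center's own z axis and vertical below 0.08 rad and x of cap_mark in the frame of jar_center below 0.0193 m and y of cap_mark in the frame of jar_center above 0.008 m), for 0.1 s.
At the end, for the whole second after the job is handed in: Still gripped, the cap is held still, level (0.15 rad), 18 to 60 mm above its closed position, within 12 mm of the jar's axis, off the jar, turned 50 to 112 degrees anticlockwise; the jar rests upright on the pocket's floor (within 5 mm in height and of its centre) (all of step 2 and x of cap_mark in the frame of jar_center above -0.0115 m and z of cap_grip in the frame of jar_center between 0.098 and 0.14 m and horizontal distance between cap_grip and jar_center below 0.012 m and angle between cap_grip's own z axis and vertical below 0.15 rad and contact force between the fingers and cap above 2 N and contact force between cap and jar below 0.05 N and linear speed of each of cap, jar below 0.02 m/s); the arm keeps its last pose, push and grip.
It fails at once if a bystander is moved by more than 30 mm (distance of any of jar_blue, jar_white, tip_rack, wash_bottle, beaker, tube_rack, pipette from where it was at the start of the episode above 0.03 m).
It fails at once if the jar is tipped over (angle between jar_center's own z axis and vertical above 0.5 rad).
It also fails if it takes over 45 s, if anything falls off the work surface, if the arm or the gripper's body presses on something with over 40 N, if the wrist force passes 120 N, or if a joint passes its speed limit or range.

ROBOT

A 6-joint arm with a two-finger parallel gripper is mounted at the origin on the work surface. World frame = base frame: x ahead of the robot, y to its left, z up, the work surface at z = 0. Lengths are in m, angles in rad, forces in N, time in s.
With the tool pointing down it reaches from about 0.225 to 0.875 m from the base axis. Payload 3.4 kg.
Tool frame: the origin (TCP) lies on the centre line of the jaws, within the pads' length; the fingertips stand 11 mm ahead of it and the grasp point (between the pads) lies 8 mm behind it; z points along the fingers, y is the line along which they close (so a half turn about z gives the same grasp; the last joint's range is limited). The gripper opens to 85 mm and grips with 20 to 120 N. Pads are 22 mm wide; open, the fingers measure 114 mm over their backs; the gripper's body (76 mm by 85 mm) begins 54 mm behind the grasp point. The pads swing forward as they close: fully open they stand 13 mm farther back than shut.
Start: joints at [1.052, 0.276, 1.505, -0, 1.361, -0.121], TCP at [0.223, 0.53, 0.242] pointing down, gripper open.
Joint ranges: [-2.89, 2.89], [-0.75, 2.08], [0.22, 2.7], [-1.18, 4.32], [0.11, 2.71], [-2.7, 2.7]. Speed limits (rad/s): [2.57, 2.57, 3.14, 3.14, 3.14, 3.14].

INTERFACE

Orientations are given as a unit quaternion [w, x, y, z].
In Python, from rig import manip, eyes, job gives the robot as it stands.
- The arm moves only by the tool drive_tool, never from a script. Its argument "rows" is a list of rows, each a list of 3 entries, a list of its own where there are three numbers: the turn, a rotation vector about the world's x, y, z in rad, then the shift along the world's x, y, z in cm, then the finger opening in cm, from 0 to 8.54. A call has 1 to 8 rows; each row shifts and turns the commanded pose from where the row before left it; what a row does not reach is not made up. A row lasts 1/8 s, in which the tool goes at most 62.5 mm and 10.7 degrees, less where a joint would pass 70% of its speed; a pose out of reach is approached as far as the arm can. A call is refused whole if a number of a shift passes 6.25 or a number of a turn 0.188, either way. A call with a gripper value outside its range is refused whole. The fingers move at their own pace and stop on an object; "force" is the grip in N (left out, the last holds). Time passes only in rows, so rows that do not move let the fingers close. It gives the time, the measured TCP pose, the force, the opening and the grip force at its end, in the units of the state.
- manip.get_state(): the state, without advancing time (a new reading comes with each control period).
- eyes.get_image(name): name is "scene" or "side" or "wrist"; returns the picture (400x640x3 uint8, red, green, blue); there is no depth.
- eyes.get_calibration(name): a dict with "camera_matrix" (3x3 intrinsics, pixels), "view" (4x4, takes a point from world to camera coordinates). Camera axes: x right, y up, looking along -z (the intrinsics and any distortion apply to the point x, -y, -z); pixel columns grow to the right and rows downward; lengths in m; the calibration is good to about 2 mm. A picture is of the moment at which its call begins: read the wrist's pose just before it. get_calibration takes no time and is no camera call; for the wrist camera it gives the pose at the moment of the call.
- job.sign_off(): hands the job in; it is judged then, once.
The state is a dict: "clock": time; "qpos": joint angles; "qd": joint speeds; "effort": joint torques, N m; "position": TCP position; "ee_rot": TCP orientation; "contact_force": force on the tool from outside, world axes, zero at the start; "moment": the same for the moment, N m; "width": finger opening in m; "gripper_force": force on a finger pad.
Only numpy, scipy, OpenCV 4.12 (cv2) and the standard library are available. Lean on these libraries where they do the work, as an engineer would, in place of code of your own. Each camera call takes 0.05 s, during which the arm holds its last target. There are 200 camera calls.

## Working session

There is one attempt and no reset: what is moved stays moved. The work goes in short steps, Python scripts to look and compute and a tool call to move; the robot and the scene stay as the last step left them, time stands still between calls to the robot, and variables do not carry over. Pictures are saved under pics/ and viewed, at most 10 in all, crops included, and the job is handed in when it is done.

Besides the shell and the picture viewer there is one more tool, called after "Call:" by a JSON object that holds its "op" and its "data", one argument or row to a line. drive_tool: Moves the arm, as the interface text tells. Its arguments: {"type":"object","properties":{"rows":{"type":"array"},"force":{"type":"number"}},"required":["rows"]}

```bash
mkdir -p pics; ls
python3 - <<'E'
from rig import manip, eyes, job
import cv2,numpy as np
s=manip.get_state();print(s)
for n in ("scene","side","wrist"):
    c=eyes.get_calibration(n);print(n,np.round(c["camera_matrix"],1).tolist(),np.round(c["view"],3).tolist(),[k for k in c])
    cv2.imwrite(f"pics/{n}0.png",eyes.get_image(n)[:,:,::-1])
E
```

```text
pics
{'clock': 0.0, 'qpos': array([ 1.05196645e+00,  2.76604942e-01,  1.50615131e+00,  6.49821542e-06,
        1.36071218e+00, -1.21035323e-01]), 'qd': array([-2.24901278e-03,  6.17515378e-05, -1.17182634e-03,  4.19087129e-06,
        2.53349233e-04,  4.25897189e-06]), 'effort': array([ 6.44451138e-04, -4.16772366e+01, -2.45803052e+01,  3.46628449e-04,
        1.10634678e-02, -2.17055242e-05]), 'position': array([0.22250849, 0.52963805, 0.24142679]), 'ee_rot': array([-2.97983825e-04,  1.97589050e-01,  9.80284493e-01, -8.89296620e-04]), 'contact_force': array([ 0.77389577,  0.39804567, -0.32725617]), 'moment': array([ 0.00719815, -0.03545105,  0.02149614]), 'gripper_force': 0.0, 'width': 0.08532124636435882}
scene [[366.9, 0.0, 322.3], [0.0, 366.9, 196.7], [0.0, 0.0, 1.0]] [[0.086, 0.996, 0.01, -0.048], [-0.67, 0.051, 0.74, 0.293], [0.737, -0.07, 0.672, -1.631], [0.0, 0.0, 0.0, 1.0]] ['camera_matrix', 'view']
side [[447.5, 0.0, 326.4], [0.0, 447.5, 197.5], [0.0, 0.0, 1.0]] [[0.995, -0.104, -0.015, -0.559], [0.081, 0.68, 0.729, -0.114], [-0.066, -0.726, 0.684, -1.415], [0.0, 0.0, 0.0, 1.0]] ['camera_matrix', 'view']
wrist [[281.1, 0.0, 319.2], [0.0, 281.1, 201.0], [0.0, 0.0, 1.0]] [[0.388, 0.922, -0.001, -0.574], [-0.886, 0.372, -0.275, 0.035], [-0.253, 0.108, 0.961, -0.378], [0.0, 0.0, 0.0, 1.0]] ['camera_matrix', 'view']
```

View pics/scene0.png

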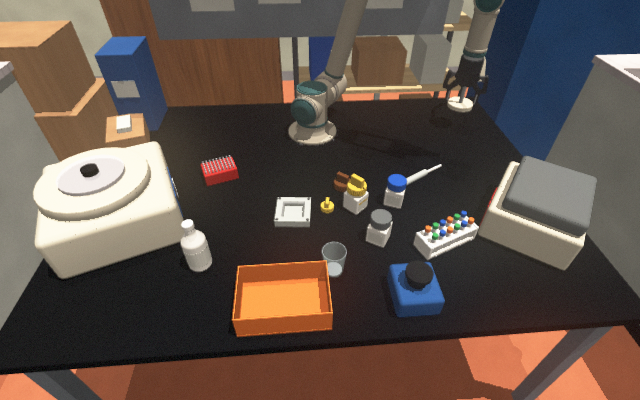

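View pics/side0.png

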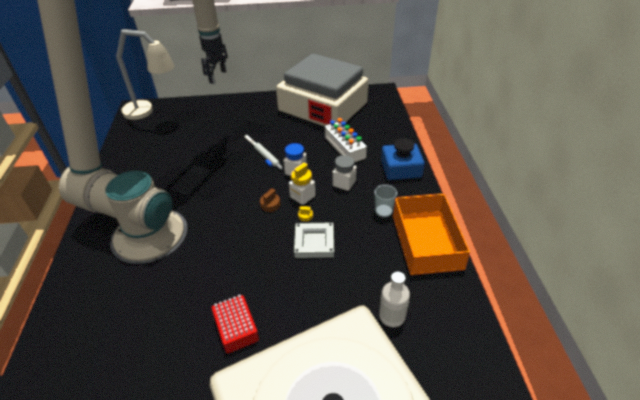

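The scene view shows the jar with the yellow bar cap at (356,193) and the block at (293,212). A small yellow cap at (327,206) and a brown cap at (343,181) are decoys. The side view shows the jar at (302,183) and the block at (314,240).

```bash
cat > h.py <<'E'
from rig import manip, eyes, job
import cv2,numpy as np
from scipy.spatial.transform import Rotation as R
def ray(c,uv):
    K,V=np.array(c["camera_matrix"]),np.array(c["view"])
    p=np.linalg.inv(K)@np.array([uv[0],uv[1],1.])
    d=V[:3,:3].T@np.array([p[0],-p[1],-p[2]]); o=-V[:3,:3].T@V[:3,3]
    return o,d
def onz(c,uv,z):
    o,d=ray(c,uv); return o+d*(z-o[2])/d[2]
def proj(c,P):
    K,V=np.array(c["camera_matrix"]),np.array(c["view"])
    q=V[:3,:3]@np.array(P)+V[:3,3]; q=K@np.array([q[0],-q[1],-q[2]]); return q[:2]/q[2]
def blobs(img,lo,hi,amin):
    m=cv2.inRange(cv2.cvtColor(img,cv2.COLOR_RGB2HSV),np.array(lo),np.array(hi))
    cs=cv2.findContours(m,cv2.RETR_EXTERNAL,cv2.CHAIN_APPROX_NONE)[0]
    return m,sorted([k for k in cs if cv2.contourArea(k)>amin],key=cv2.contourArea,reverse=True)
def tcp():
    s=manip.get_state(); q=s["ee_rot"]; M=R.from_quat([q[1],q[2],q[3],q[0]])
    return s,M
E
python3 - <<'E'
from h import *
for n,jar,blk in (("scene",(356,186),(293,210)),("side",(302,174),(314,239))):
    c=eyes.get_calibration(n)
    print(n,onz(c,jar,.105).round(3),onz(c,blk,.02).round(3))
c=eyes.get_calibration("wrist");V=np.array(c["view"]);s,M=tcp()
print("wristcam pos in tool",M.inv().apply(-V[:3,:3].T@V[:3,3]-s["position"]).round(3),"look",M.inv().apply(-V[2,:3]).round(3)," tool y",M.apply([0,1,0]).round(3))
E
```

```text
scene [0.509 0.113 0.105] [ 0.518 -0.095  0.02 ]
side [0.495 0.108 0.105] [ 0.514 -0.101  0.02 ]
wristcam pos in tool [ 0.071  0.    -0.131] look [-0.276  0.     0.961]  tool y [ 0.387  0.922 -0.001]
```

Call:
{"op": "drive_tool", "data": {
  "rows": [
    [[0,0,0],[1,-2,1],8.5],
    [[0,0,0],[3,-5,1],8.5],
    [[0,0,0],[4,-5.5,1],8.5],
    [[0,0,0],[4,-5.5,1],8.5],
    [[0,0,0],[4,-5.5,1],8.5],
    [[0,0,0],[4,-5.5,1],8.5],
    [[0,0,0],[3.5,-5.5,1],8.5],
    [[0,0,0],[3,-5.5,1],8.5]
  ]
}}

```text
clock: 1.15
position: [0.4715, 0.1509, 0.319]
ee_rot: [0.001, 0.198, 0.98, 0.0]
contact_force: [1.5, 0.5, 0.3]
width: 0.0855
gripper_force: 0.0
```

Call:
{"op": "drive_tool", "data": {
  "rows": [
    [[0,0,0],[0,-5.5,0],8.5],
    [[0,0,0],[0,-4,0],8.5],
    [[0,0,0],[0,-1.5,0],8.5],
    [[0,0,0],[0,0,0],8.5],
    [[0,0,0],[0,0,0],8.5]
  ]
}}

```text
clock: 1.78
position: [0.4708, 0.0448, 0.3182]
ee_rot: [-0.0, 0.197, 0.98, 0.0]
contact_force: [0.2, 0.2, 0.1]
width: 0.0853
gripper_force: 0.0
```

Run:
```python
from h import *
c=eyes.get_calibration("wrist");im=eyes.get_image("wrist")
np.save("w1.npy",im);import pickle;pickle.dump(c,open("w1.pkl","wb"))
cv2.imwrite("pics/w1.png",im[:,:,::-1]);s,M=tcp();print(s["position"],s["ee_rot"],s["qpos"])
```

```text
[0.47081629 0.04497273 0.31812817] [-9.93877240e-06  1.96820227e-01  9.80439505e-01  4.19567402e-04] [-5.26651487e-02  8.35774206e-02  1.56436401e+00  8.35647336e-04
  1.49354930e+00 -1.22729859e+00]
```

View pics/w1.png

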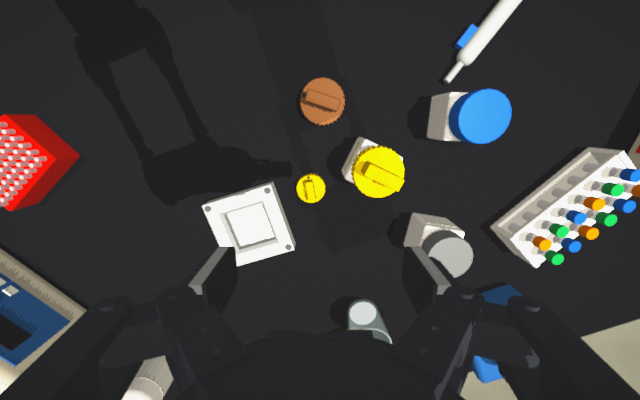

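The wrist view shows the yellow-capped jar with its cap at about (379,172) and bar along roughly 25° down-right. The block is at (250,225), and the brown and small yellow decoys are at (322,101) and (311,188). Next I measure the block and cap, and view an enlarged crop.

Run:
```python
from h import *
import pickle
im=np.load("w1.npy");c=pickle.load(open("w1.pkl","rb"))
# block: bright neutral
m,cs=blobs(im,(0,0,120),(180,45,255),800)
for k in cs:
    x,y,w,h=cv2.boundingRect(k)
    if 190<x<260 and 150<y<230:
        P=np.array([onz(c,p[0],.026)[:2] for p in k.astype(float)],np.float32)
        hull=cv2.convexHull(P); r=cv2.minAreaRect(hull);print("block",r, np.round(cv2.boxPoints(r),3).tolist())
m,cs=blobs(im,(22,120,80),(35,255,255),300)
for k in cs: 
    e=cv2.fitEllipse(k);print("yel",cv2.contourArea(k),e,onz(c,e[0],.095))
crop=im[120:280,190:450]
cv2.imwrite("pics/w1c.png",cv2.resize(crop[:,:,::-1],None,fx=3,fy=3,interpolation=cv2.INTER_CUBIC))
```

```text
block ((0.5149117112159729, -0.09416291862726212), (0.12134622782468796, 0.11878357827663422), 84.56800842285156) [[0.44999998807907104, -0.14900000393390656], [0.5680000185966492, -0.1599999964237213], [0.5799999833106995, -0.039000000804662704], [0.4620000123977661, -0.02800000086426735]]
yel 2145.5 ((378.1370544433594, 171.6905517578125), (51.920074462890625, 52.780181884765625), 106.7683334350586) [0.49267634 0.11742955 0.095     ]
yel 676.5 ((310.5379943847656, 187.88174438476562), (29.093114852905273, 29.693603515625), 35.76104736328125) [0.47880615 0.02970122 0.095     ]
```

View pics/w1c.png

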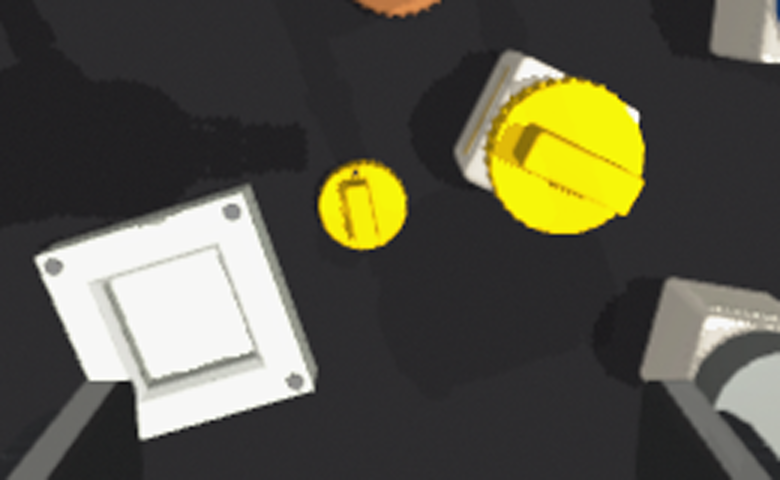

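Run:
```python
from h import *
import pickle
c=pickle.load(open("w1.pkl","rb"))
W=lambda x,y,z:onz(c,(190+x/3,120+y/3),z)[:2].round(4)
b=[W(*p,.131) for p in((543,126),(643,183),(628,215),(527,160))];print("bar",b,np.mean(b,0))
for i in(0,2): d=b[i+1]-b[i];print(np.degrees(np.arctan2(d[1],d[0])),np.hypot(*d))
f=[W(*p,.008) for p in((110,278),(217,247),(255,353),(150,385))];print("floor",f,np.mean(f,0))
for i in range(4): d=f[(i+1)%4]-f[i];print(np.degrees(np.arctan2(d[1],d[0])),np.hypot(*d))
t=[W(*p,.026) for p in((37,257),(247,187),(314,388),(140,438))];print("top",t,np.mean(t,0))
for i in range(4): d=t[(i+1)%4]-t[i];print(np.degrees(np.arctan2(d[1],d[0])),np.hypot(*d))
j=[W(*p,.066) for p in((508,55),(458,150))];d=j[1]-j[0];print("jar edge",j,np.degrees(np.arctan2(d[1],d[0])),np.hypot(*d))
```

```text
bar [array([0.4702, 0.1091]), array([0.5058, 0.1371]), array([0.5157, 0.1278]), array([0.4801, 0.099 ])] [0.49295 0.11825]
38.18564711059023 0.045291941888154906
-141.0275302955213 0.04579082877607699
floor [array([ 0.4818, -0.125 ]), array([ 0.4885, -0.0629]), array([ 0.5531, -0.0705]), array([ 0.5477, -0.1342])] [ 0.517775 -0.09815 ]
83.84214922818603 0.06246038744676501
-6.7098368077569255 0.06504552252077006
-94.84551401414501 0.06392847565834808
172.05256157378275 0.06653908625762751
top [array([ 0.4536, -0.1468]), array([ 0.4623, -0.0292]), array([ 0.5784, -0.0436]), array([ 0.5687, -0.1458])] [ 0.51575 -0.09135]
85.76898913059203 0.11792137210870642
-7.070344820157594 0.1169896149237188
-95.42181196993131 0.10265929086059383
-179.50222121669333 0.11510434396668093
jar edge [array([0.4477, 0.113 ]), array([0.4787, 0.0769])] -49.34646394753215 0.04758371570190796
```

Call:
{"op": "drive_tool", "data": {
  "rows": [
    [[0,0,-0.18],[0.3,1,0],8.5],
    [[0,0,-0.18],[0.4,1,0],8.5],
    [[0,0,-0.18],[0.3,1,-1],8.5],
    [[0,0,-0.18],[0.4,1,-1],8.5],
    [[0,0,-0.18],[0.3,1,-1],8.5],
    [[0,0,-0.18],[0.3,1,-1],8.5],
    [[0,0,-0.18],[0.2,1,-1],8.5],
    [[0,0,-0.18],[0,0.3,-1],8.5]
  ]
}}

```text
clock: 2.82
position: [0.4928, 0.1189, 0.2576]
ee_rot: [-0.0, 0.796, 0.606, 0.0]
contact_force: [0.3, 0.8, -0.4]
width: 0.0848
gripper_force: 0.0
```

Call:
{"op": "drive_tool", "data": {
  "rows": [
    [[0,0,-0.18],[0,0,-1],6],
    [[0,0,-0.18],[0,0,0],6],
    [[0,0,-0.18],[0,0,0],6],
    [[0,0,-0.097],[0,0,0],6],
    [[0,0,0],[0,0,0],6],
    [[0,0,0],[0,0,0],6]
  ]
}}

```text
clock: 3.58
position: [0.4929, 0.1176, 0.248]
ee_rot: [-0.0, 0.944, 0.329, -0.0]
contact_force: [-0.3, -0.4, -0.9]
width: 0.0602
gripper_force: 0.0
```

```bash
cat > snap.py <<'E'
from h import *
import pickle,sys
n=sys.argv[1]; x0,x1,y0,y1,f=map(int,sys.argv[2:7])
c=eyes.get_calibration("wrist");im=eyes.get_image("wrist")
np.save(n+".npy",im);pickle.dump(c,open(n+".pkl","wb"))
cv2.imwrite(f"pics/{n}.png",cv2.resize(im[y0:y1,x0:x1,::-1],None,fx=f,fy=f,interpolation=cv2.INTER_CUBIC))
s,M=tcp();y=M.apply([0,1,0]);z=M.apply([0,0,1])
print(s["clock"],s["position"].round(4),"A",np.degrees(np.arctan2(y[1],y[0])).round(2),"z",z.round(3),"q",s["qpos"].round(3),s["width"])
E
python3 snap.py w2 0 640 0 400 1
```

```text
3.625 [0.4929 0.1174 0.248 ] A -51.67 z [-0. -0. -1.] q [0.096 0.169 1.634 0.    1.338 0.998] 0.05977227335708714
```

View pics/w2.png

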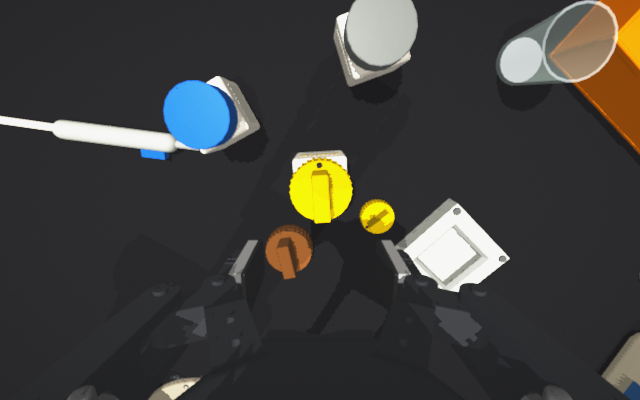

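The wrist view shows the jar below with its cap at (321,189), the mark at (319,166) and the bar nearly vertical in the image. A jar body edge shows at y≈152, and the block is at (453,248). I'll zoom in for yaw.

Run:
```python
from h import *
im=np.load("w2.npy")
a=cv2.resize(im[140:235,275:370,::-1],None,fx=6,fy=6,interpolation=cv2.INTER_CUBIC)
cv2.imwrite("pics/w2c.png",a)
```

```text
(no output)
```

View pics/w2c.png

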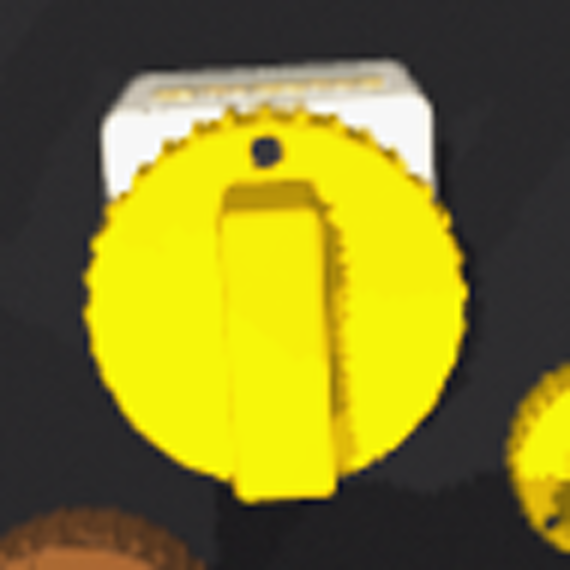

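The crop shows the bar top corners at (221,208), (321,206), (336,493) and (238,502). The jar's shoulder edge runs from (104,118) to (433,102), and the mark is at (265,151).

Run:
```python
from h import *
import pickle
c=pickle.load(open("w2.pkl","rb"))
W=lambda x,y,z:onz(c,(275+(x+.5)/6-.5,140+(y+.5)/6-.5),z)[:2].round(4)
ang=lambda d:np.degrees(np.arctan2(d[1],d[0])).round(1)
b=[W(*p,.131) for p in((221,208),(321,206),(336,493),(238,502))];print("bar",np.mean(b,0),ang(b[0]-b[3]),ang(b[1]-b[2]),ang(b[1]-b[0]),np.linalg.norm(b[0]-b[3]),np.linalg.norm(b[0]-b[1]))
m=W(265,151,.1);print("mark",m,ang(m-np.mean(b,0)),np.linalg.norm(m-np.mean(b,0)))
e=[W(*p,.066) for p in((104,118),(433,102))];print("edge",e,ang(e[0]-e[1]),np.linalg.norm(e[0]-e[1]))
e=[W(*p,.064) for p in((103,118),(109,198),(434,104),(436,200))];print("sides",ang(e[0]-e[1]),ang(e[2]-e[3]))
e=[W(*p,0.0) for p in((140,76),(405,62))];print("bottom",ang(e[0]-e[1]),np.linalg.norm(e[0]-e[1]))
# lid disc
im=np.load("w2.npy");_,cs=blobs(im,(22,120,80),(35,255,255),300);k=cs[0]
P=np.array([onz(c,p[0],.1)[:2] for p in k.astype(float)],np.float32);print("lid",cv2.minEnclosingCircle(P))
```

```text
bar [0.494  0.1172] 41.2 41.8 -50.4 0.04663153439465612 0.014916433890176325
mark [0.5136 0.1354] 42.9 0.02674696244435988
edge [array([0.4958, 0.1595]), array([0.5359, 0.1136])] 131.1 0.0609493232119931
sides 41.0 41.0
bottom 131.4 0.05902109792269202
lid ((0.4931877851486206, 0.11737706512212753), 0.03505130112171173)
```

Call:
{"op": "drive_tool", "data": {
  "rows": [
    [[0,0,0.052],[0.06,0,-2.5],5],
    [[0,0,0],[0,0,-3],5],
    [[0,0,0],[0,0,-3],5],
    [[0,0,0],[0,0,-2.5],5],
    [[0,0,0],[0,0,-1.5],5],
    [[0,0,0],[0,0,-0.7],5],
    [[0,0,0],[0,0,0],5]
  ],
  "force": 80
}}

```text
clock: 4.5
position: [0.4938, 0.1169, 0.1161]
ee_rot: [0.0, 0.936, 0.352, 0.0]
contact_force: [-0.1, 0.0, 0.1]
width: 0.0501
gripper_force: 0.0
```

Call:
{"op": "drive_tool", "data": {
  "rows": [
    [[0,0,0],[0,0,0],1],
    [[0,0,0],[0,0,0],1],
    [[0,0,0],[0,0,0],1],
    [[0,0,0],[0,0,0],1],
    [[0,0,0],[0,0,0],1]
  ]
}}

```text
clock: 5.12
position: [0.4942, 0.1169, 0.117]
ee_rot: [0.0, 0.936, 0.352, 0.001]
contact_force: [-0.2, 0.2, 6.7]
width: 0.0143
gripper_force: 78.2
```

Call:
{"op": "drive_tool", "data": {
  "rows": [
    [[0,0,0],[0,0,0.5],1],
    [[0,0,0],[0,0,1.5],1],
    [[0,0,0],[0,0,2.5],1],
    [[0,0,0],[0,0,2.5],1],
    [[0,0,0],[0,0,1],1],
    [[0,0,0],[0,0,0],1],
    [[0,0,0],[0,0,0],1]
  ]
}}

```text
clock: 6.0
position: [0.4927, 0.1167, 0.195]
ee_rot: [-0.0, 0.936, 0.352, -0.001]
contact_force: [-0.3, -0.0, -6.1]
width: 0.0144
gripper_force: 78.3
```

```bash
python3 snap.py w3 240 640 0 300 2; python3 -c "
from h import *
s,_=tcp();print(s['contact_force'],s['moment'],s['gripper_force'])"
```

```text
6.05 [0.4927 0.1167 0.1948] A -48.82 z [-0.003 -0.    -1.   ] q [ 0.095  0.207  1.723 -0.     1.214  0.947] 0.01506795262963796
[ 0.82549257  1.51800488 -4.27851574] [-0.02146721  0.02159813 -0.00172152] 78.2922112941742
```

View pics/w3.png

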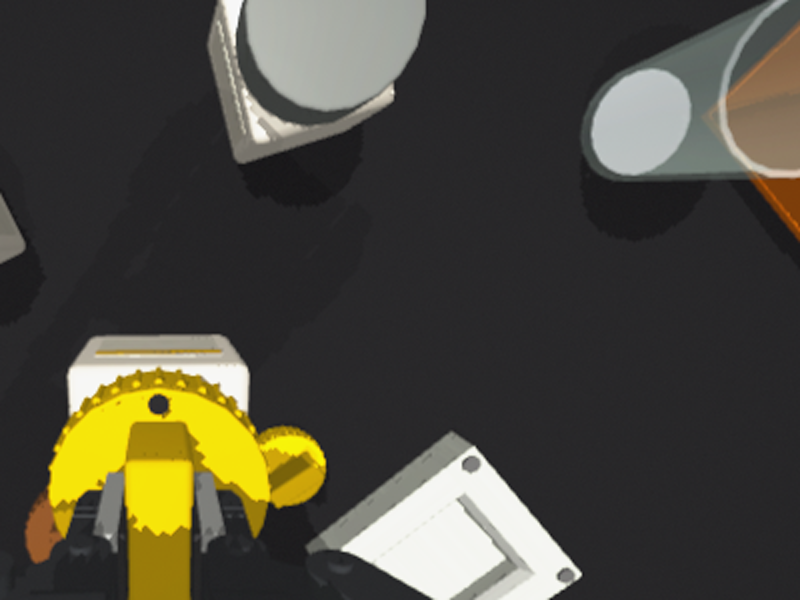

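The held jar's shoulder edge runs (70,370)–(248,366) in the crop. The block's top-face corners show at (475,445) and (581,574), and the jar hangs level in the grip.

Run:
```python
from h import *
import pickle
c=pickle.load(open("w3.pkl","rb"))
W=lambda x,y,z:onz(c,(240+(x+.5)/2-.5,(y+.5)/2-.5),z)[:2].round(4)
ang=lambda d:np.degrees(np.arctan2(d[1],d[0])).round(1)
e=[W(*p,.144) for p in((69,371),(249,366))];print("shoulder",ang(e[0]-e[1]),np.linalg.norm(e[0]-e[1]))
e=[W(*p,.08) for p in((95,337),(236,335))];print("bottom",ang(e[0]-e[1]),np.linalg.norm(e[0]-e[1]))
m=W(159,404,.178);print("mark",m,ang(m-np.array([.4930,.1169])),np.linalg.norm(m-np.array([.4930,.1169])))
a,b=W(475,445,.026),W(581,574,.026);d=(b-a)/np.linalg.norm(b-a);n=np.array([d[1],-d[0]])
print("block",a,b,ang(b-a),np.linalg.norm(b-a),"ctr",(a+b)/2+n*.0575,(a+b)/2-n*.0575)
# block corners by polygon of bright mask in w1 & w2 using line fits, top face
for w,roi in(("w2",(395,190,515,300)),("w1",(195,175,305,275))):
    c=pickle.load(open(w+".pkl","rb"));im=np.load(w+".npy");x0,y0,x1,y1=roi
    g=cv2.cvtColor(im,cv2.COLOR_RGB2GRAY)[y0:y1,x0:x1]
    m=(g>225).astype(np.uint8);k=max(cv2.findContours(m,cv2.RETR_EXTERNAL,cv2.CHAIN_APPROX_NONE)[0],key=cv2.contourArea)
    P=np.array([onz(c,(p[0][0]+x0,p[0][1]+y0),.026)[:2] for p in k.astype(float)],np.float32);r=cv2.minAreaRect(P);print(w,"top",r)
    q=cv2.approxPolyDP(cv2.convexHull(P),.008,True)[:,0];print(q.round(4).tolist())
```

```text
shoulder 132.8 0.05965475672567947
bottom 132.0 0.06216912416947823
mark [0.5123 0.1349] 43.0 0.02639109698364202
block [ 0.5789 -0.0449] [ 0.567 -0.158] -96.0 0.11372431578163046 ctr [ 0.51576566 -0.09543326] [ 0.63013434 -0.10746674]
w2 top ((0.5224811434745789, -0.09692683815956116), (0.11476356536149979, 0.09978169947862625), 84.56995391845703)
[[0.5759000182151794, -0.04439999908208847], [0.4851999878883362, -0.03620000183582306], [0.47380000352859497, -0.08150000125169754], [0.4851999878883362, -0.14020000398159027], [0.5658000111579895, -0.15770000219345093]]
w1 top ((0.5152757167816162, -0.09617605060338974), (0.11480086296796799, 0.11508601903915405), 84.55134582519531)
[[0.46470001339912415, -0.034299999475479126], [0.4537999927997589, -0.147599995136261], [0.5254999995231628, -0.15410000085830688], [0.5672000050544739, -0.1444000005722046], [0.5767999887466431, -0.045899998396635056]]
```

Call:
{"op": "drive_tool", "data": {
  "rows": [
    [[0,0,0.09],[0.2,-1.27,0],1],
    [[0,0,0.11],[0.3,-3,0],1],
    [[0,0,0.11],[0.4,-4,0],1],
    [[0,0,0.11],[0.4,-4,0],1],
    [[0,0,0.11],[0.4,-4,0],1],
    [[0,0,0.11],[0.38,-3,0],1],
    [[0,0,0.112],[0.2,-2,0],1],
    [[0,0,0],[0,0,0],1]
  ]
}}

```text
clock: 7.05
position: [0.5162, -0.0971, 0.195]
ee_rot: [-0.001, 0.743, 0.67, -0.0]
contact_force: [-0.1, -0.5, -4.5]
width: 0.0148
gripper_force: 78.4
```

```bash
python3 snap.py w4 160 480 140 400 2; python3 -c "
from h import *
s,_=tcp();print(s['contact_force'],s['moment'],s['gripper_force'])
cv2.imwrite('pics/s4.png',cv2.resize(np.vstack([eyes.get_image('side')[130:280,210:410],eyes.get_image('scene')[130:250,210:410]])[:,:,::-1],None,fx=2,fy=2))"
```

```text
7.1 [ 0.5158 -0.0959  0.195 ] A -5.9 z [-0.002  0.001 -1.   ] q [-3.170e-01  2.340e-01  1.686e+00  1.000e-03  1.224e+00 -2.140e-01] 0.014634205809614206
[-0.04165295  0.43966998 -4.52644223] [ 0.04200373 -0.04496433 -0.01697347] 78.40449571609497
```

View pics/s4.png

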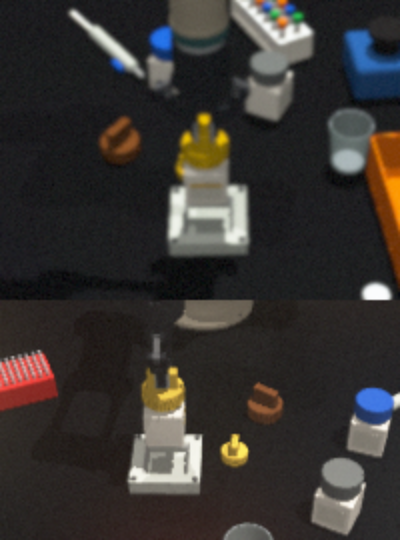

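Both views show the jar held upright over the block's pocket. Lowering in steps while watching the force.

Call:
{"op": "drive_tool", "data": {
  "rows": [
    [[0,0,0],[0,0,-2],1],
    [[0,0,0],[0,0,-2.2],1],
    [[0,0,0],[0,0,-0.7],1],
    [[0,0,0],[0,0,-0.4],1],
    [[0,0,0],[0,0,-0.3],1],
    [[0,0,0],[0,0,0],1]
  ]
}}

```text
clock: 7.95
position: [0.5166, -0.0959, 0.1404]
ee_rot: [0.0, 0.742, 0.671, 0.0]
contact_force: [0.5, 0.5, -4.4]
width: 0.0144
gripper_force: 78.5
```

Call:
{"op": "drive_tool", "data": {
  "rows": [
    [[0,0,0],[0,0,-0.3],1],
    [[0,0,0],[0,0,-0.3],1],
    [[0,0,0],[0,0,0],1]
  ]
}}

```text
clock: 8.32
position: [0.5161, -0.0959, 0.1337]
ee_rot: [-0.0, 0.742, 0.671, -0.0]
contact_force: [0.5, -0.2, -5.2]
width: 0.0148
gripper_force: 78.5
```

Call:
{"op": "drive_tool", "data": {
  "rows": [
    [[0,0,0],[0,0,-0.3],1],
    [[0,0,0],[0,0,-0.3],1],
    [[0,0,0],[0,0,0],1]
  ]
}}

```text
clock: 8.7
position: [0.5161, -0.0958, 0.1277]
ee_rot: [-0.0, 0.742, 0.671, -0.0]
contact_force: [-0.2, -0.2, -4.5]
width: 0.0144
gripper_force: 78.5
```

Call:
{"op": "drive_tool", "data": {
  "rows": [
    [[0,0,0],[0,0,-0.2],1],
    [[0,0,0],[0,0,0],1]
  ]
}}

```text
clock: 8.95
position: [0.5163, -0.0959, 0.1259]
ee_rot: [-0.0, 0.742, 0.671, -0.0]
contact_force: [-0.1, 0.3, -4.6]
width: 0.0145
gripper_force: 78.5
```

Call:
{"op": "drive_tool", "data": {
  "rows": [
    [[0,0,0],[0,0,-0.1],1],
    [[0,0,0],[0,0,-0.1],1],
    [[0,0,0],[0,0,0],1]
  ]
}}

```text
clock: 9.32
position: [0.5165, -0.0961, 0.125]
ee_rot: [0.0, 0.742, 0.671, 0.0]
contact_force: [-2.1, 0.2, 4.2]
width: 0.0143
gripper_force: 79.8
```

Call:
{"op": "drive_tool", "data": {
  "rows": [
    [[0,0,0],[0,0,0],1],
    [[0,0,0.06],[0,0,0],1],
    [[0,0,0.1],[0,0,0],1],
    [[0,0,0.1],[0,0,0],1],
    [[0,0,0.1],[0,0,0],1],
    [[0,0,0],[0,0,0],1]
  ]
}}

```text
clock: 10.07
position: [0.5167, -0.0962, 0.125]
ee_rot: [0.001, 0.61, 0.793, 0.0]
contact_force: [-2.6, -0.2, 5.5]
width: 0.0149
gripper_force: 80.0
```

```bash
python3 snap.py w5 240 400 100 250 4; python3 -c "
from h import *
s,_=tcp();print(s['contact_force'],s['moment'],s['gripper_force'])"
```

```text
10.125 [ 0.5167 -0.0962  0.125 ] A 14.87 z [ 0.001 -0.001 -1.   ] q [-0.316  0.297  1.791 -0.     1.053 -0.576] 0.014919964857599968
[-2.68545411 -0.10973747  6.86502632] [ 0.05578313  0.44340744 -0.16177889] 80.02834439277649
```

View pics/w5.png

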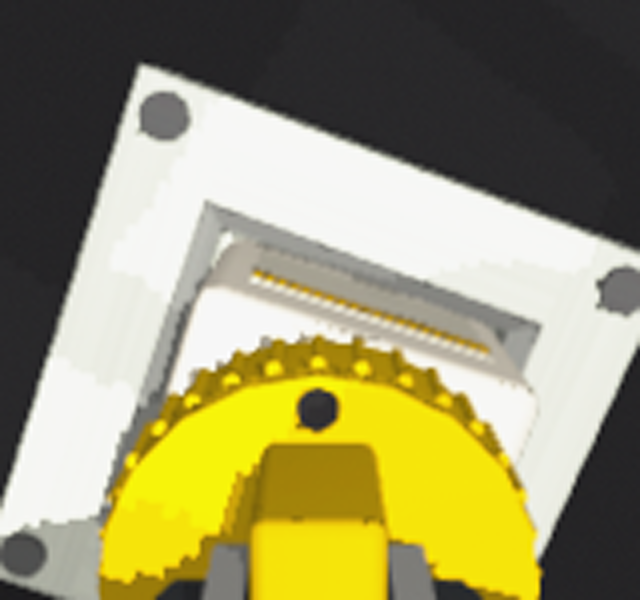

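The jar is seated and square with the block, and the cap has turned about 20° relative to it with the mark aligned to the hand. Continuing the turn.

Call:
{"op": "drive_tool", "data": {
  "rows": [
    [[0,0,0.1],[0,0,0],1],
    [[0,0,0.12],[0,0,0],1],
    [[0,0,0.12],[0,0,0],1],
    [[0,0,0.12],[0,0,0],1],
    [[0,0,0.12],[0,0,0],1],
    [[0,0,0.06],[0,0,0],1],
    [[0,0,0],[0,0,0],1]
  ]
}}

```text
clock: 11.0
position: [0.5165, -0.0964, 0.1251]
ee_rot: [0.001, 0.329, 0.944, -0.0]
contact_force: [-3.1, -1.1, 5.5]
width: 0.0148
gripper_force: 80.1
```

Call:
{"op": "drive_tool", "data": {
  "rows": [
    [[0,0,0.05],[0,0,0],1],
    [[0,0,0],[0,0,0],1]
  ]
}}

```text
clock: 11.25
position: [0.5165, -0.0964, 0.1251]
ee_rot: [0.001, 0.306, 0.952, -0.0]
contact_force: [-3.0, 0.2, 5.6]
width: 0.0148
gripper_force: 80.1
```

```bash
cat > st.py <<'E'
from h import *
s,M=tcp();y=M.apply([0,1,0]);print(s["clock"],s["position"].round(4),np.degrees(np.arctan2(y[1],y[0])).round(1),s['contact_force'].round(1),s['moment'].round(2),s['gripper_force'],s["qpos"].round(2))
E
python3 st.py
```

```text
11.25 [ 0.5165 -0.0964  0.1251] 54.4 [-3.   0.2  5.6] [-0.18  0.58 -0.25] 80.13805747032166 [-0.32  0.3   1.79 -0.    1.05 -1.27]
```

Call:
{"op": "drive_tool", "data": {
  "rows": [
    [[0,0,0.05],[0,0,0],1],
    [[0,0,0],[0,0,0],1]
  ]
}}

```text
clock: 11.5
position: [0.5165, -0.0964, 0.1252]
ee_rot: [0.001, 0.282, 0.959, -0.0]
contact_force: [-3.3, -1.1, 6.8]
width: 0.0143
gripper_force: 80.2
```

```bash
python3 st.py
```

```text
11.5 [ 0.5165 -0.0964  0.1252] 57.3 [-3.3 -1.1  6.8] [-0.13  0.63 -0.29] 80.21405339241028 [-0.32  0.3   1.79 -0.    1.05 -1.32]
```

Call:
{"op": "drive_tool", "data": {
  "rows": [
    [[0,0,0.05],[0,0,0],1],
    [[0,0,0],[0,0,0],1]
  ]
}}

```text
clock: 11.75
position: [0.5165, -0.0964, 0.1252]
ee_rot: [0.001, 0.258, 0.966, -0.0]
contact_force: [-4.1, -0.3, 7.8]
width: 0.0146
gripper_force: 80.3
```

```bash
python3 st.py
```

```text
11.75 [ 0.5165 -0.0964  0.1252] 60.1 [-4.1 -0.3  7.8] [-0.16  0.63 -0.29] 80.26792287826538 [-0.32  0.3   1.79 -0.    1.05 -1.37]
```

Call:
{"op": "drive_tool", "data": {
  "rows": [
    [[0,0,0.06],[0,0,0],1],
    [[0,0,0],[0,0,0.05],1],
    [[0,0,0],[0,0,0.05],1],
    [[0,0,0],[0,0,0],1]
  ]
}}

```text
clock: 12.25
position: [0.5165, -0.0964, 0.1261]
ee_rot: [0.001, 0.229, 0.974, -0.0]
contact_force: [-3.1, -1.2, 6.0]
width: 0.0149
gripper_force: 80.2
```

```bash
python3 st.py
```

```text
12.25 [ 0.5165 -0.0964  0.1261] 63.6 [-3.1 -1.2  6. ] [-0.12  0.57 -0.29] 80.17198204994202 [-0.32  0.3   1.79 -0.    1.06 -1.43]
```

Raising 1 mm kept about 6 N of upward push, so the spring is lifting and the cap is free. Lifting gently.

Call:
{"op": "drive_tool", "data": {
  "rows": [
    [[0,0,0],[0,0,0.1],1],
    [[0,0,0],[0,0,0.1],1],
    [[0,0,0],[0,0,0],1]
  ]
}}

```text
clock: 12.62
position: [0.5165, -0.0964, 0.1274]
ee_rot: [0.0, 0.228, 0.974, -0.0]
contact_force: [-2.3, -2.3, 3.8]
width: 0.0145
gripper_force: 80.0
```

```bash
python3 st.py
```

```text
12.625 [ 0.5165 -0.0964  0.1274] 63.6 [-2.3 -2.3  3.8] [-0.38  0.43 -0.23] 79.95965123176575 [-0.32  0.29  1.79 -0.    1.06 -1.43]
```

Call:
{"op": "drive_tool", "data": {
  "rows": [
    [[0,0,0],[0,0,0.1],1],
    [[0,0,0],[0,0,0.1],1],
    [[0,0,0],[0,0,0.1],1],
    [[0,0,0],[0,0,0],1]
  ]
}}

```text
clock: 13.12
position: [0.5163, -0.0958, 0.1298]
ee_rot: [-0.0, 0.228, 0.974, 0.0]
contact_force: [0.0, -0.2, -2.1]
width: 0.0143
gripper_force: 79.0
```

```bash
python3 st.py
```

```text
13.125 [ 0.5163 -0.0958  0.1298] 63.6 [ 0.  -0.2 -2.1] [-0.32  0.09 -0.18] 78.967444896698 [-0.32  0.29  1.78  0.    1.07 -1.43]
```

Call:
{"op": "drive_tool", "data": {
  "rows": [
    [[0,0,0],[0,0,0.1],1],
    [[0,0,0],[0,0,0.1],1],
    [[0,0,0],[0,0,0],1]
  ]
}}

```text
clock: 13.5
position: [0.5167, -0.0957, 0.1324]
ee_rot: [0.0, 0.228, 0.974, 0.0]
contact_force: [-0.1, 0.3, -0.7]
width: 0.0144
gripper_force: 79.2
```

```bash
python3 st.py;python3 snap.py w6 240 400 100 250 4
```

```text
13.5 [ 0.5167 -0.0957  0.1324] 63.6 [-0.1  0.3 -0.7] [-0.07  0.06 -0.01] 79.17383909225464 [-0.32  0.29  1.78  0.    1.07 -1.43]
13.55 [ 0.5166 -0.0957  0.1323] A 63.61 z [ 0.001  0.    -1.   ] q [-0.316  0.289  1.78   0.     1.071 -1.426] 0.014763463650077985
```

View pics/w6.png

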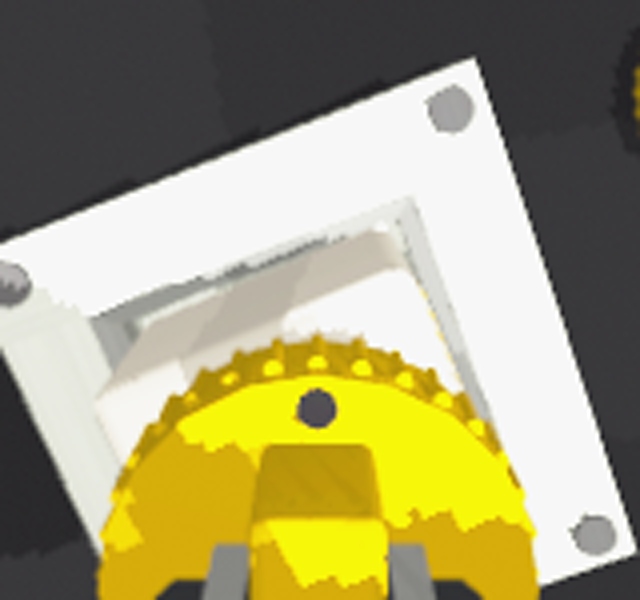

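The wrist force is now just the cap's weight (0.7 N), and the picture shows the jar still seated in the pocket. Lifting to about 30 mm.

Call:
{"op": "drive_tool", "data": {
  "rows": [
    [[0,0,0],[0,0,0.4],1],
    [[0,0,0],[0,0,0.6],1],
    [[0,0,0],[0,0,0.6],1],
    [[0,0,0],[0,0,0.5],1],
    [[0,0,0],[0,0,0.2],1],
    [[0,0,0],[0,0,0],1],
    [[0,0,0],[0,0,0],1],
    [[0,0,0],[0,0,0],1]
  ]
}}

```text
clock: 14.55
position: [0.5162, -0.0959, 0.1548]
ee_rot: [-0.0, 0.228, 0.974, 0.0]
contact_force: [0.4, -0.0, -0.3]
width: 0.0144
gripper_force: 79.2
```

```bash
python3 st.py
python3 - <<'E'
from h import *
c=eyes.get_calibration("side");im=eyes.get_image("side")
_,cs=blobs(im,(18,120,80),(35,255,255),20)
for k in cs[:4]: print(cv2.contourArea(k),cv2.boundingRect(k))
# expected jar/cap pixels: closed lid top, held bar top, jar shoulder, floor
for p in([.516,-.096,.074],[.516,-.096,.138],[.516,-.096,.169]): print(proj(c,p).round(1))
# column of colours between shoulder and cap to confirm red disc exposed and jar white
u,v=proj(c,[.516,-.125,.085]).astype(int);print(im[v-25:v+15:3,u].tolist())
E
```

```text
14.55 [ 0.5162 -0.0959  0.1548] 63.6 [ 0.4 -0.  -0.3] [ 0.03 -0.   -0.04] 79.17445778846741 [-0.32  0.27  1.75  0.    1.13 -1.43]
1228.5 (404, 218, 48, 37)
359.0 (297, 202, 29, 23)
[313.8 225.6]
[313.1 210.3]
[312.7 202.5]
[[77, 68, 59], [87, 81, 71], [90, 83, 65], [114, 93, 18], [120, 97, 11], [119, 95, 9], [114, 88, 27], [103, 96, 88], [103, 101, 95], [137, 133, 124], [136, 131, 122], [118, 105, 78], [117, 117, 107], [117, 116, 108]]
```

```bash
python3 -c "
from rig import job
print(job.sign_off())"
```

```text
the job is handed in; nothing more can be done
None
```

The job is handed in at about 14.6 s; no verdict came back. The cap is unscrewed and held still about 3 cm above its closed height, and the jar was seated in the pocket when last checked.

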